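# Hold the reference cell in the photometer's beam

### The arm

A 7-joint arm with a two-finger parallel gripper is mounted at the origin on a cart in front of the work surface, level with it; the furniture and walls round the work are solid. World frame = base frame: x ahead of the robot, y to its left, z up, the work surface at z = 0. Lengths are in m, angles in rad, forces in N, time in s.
With the tool pointing down it reaches from about 0.4 to 0.85 m from the base axis. Payload 4.5 kg.
Tool frame: the origin (TCP) lies where the fingers leave the gripper's body, on its centre line; the fingertips stand 64 mm ahead of it and the grasp point (between the pads) lies 45 mm ahead of it; z points along the fingers, y is the line along which they close (so a half turn about z gives the same grasp; the last joint's range is limited). The gripper opens to 88 mm and grips with 3 to 60 N. Pads are 18 mm wide; open, the fingers measure 123 mm over their backs; the gripper's body (75 mm by 187 mm) begins 45 mm behind the grasp point.
Start: joints at [-1.09, 0.689, -0.195, 1.565, 0.157, 0.902, -0.215], TCP at [0.27, 0.564, 0.303] pointing down, gripper open.
Joint ranges: [-3.01, 3.01], [-0.46, 2.08], [-1.47, 1.51], [0.13, 2.56], [-1, 4.14], [0.04, 2.09], [-2.66, 2.66]. Speed limits (rad/s): [2.57, 2.57, 3.14, 3.14, 3.14, 3.14, 3.14].

### API

Orientations are given as a unit quaternion [x, y, z, w].
In Python, from plant import r gives the robot as it stands.
- The arm moves only by the tool play_rows, never from a script. Its arguments are lists of equal length, an entry for each row: "translation": the shift along the tool's x, y, z in m, a list of three; "delta_rot": the turn, a rotation vector about the tool's x, y, z in degrees, a list of three; "grip": the opening, from -1 (shut) to 1 (fully open). In form: {"translation": [[x, y, z], ...], "delta_rot": [[rx, ry, rz], ...], "grip": [grip, ...]}. A call has 1 to 20 rows; each row shifts and turns the commanded pose from where the row before left it, along the tool's axes as they then stand; what a row does not reach is not made up. A row lasts 1/8 s, in which the tool goes at most 62.5 mm and 10.7 degrees, less where a joint would pass 70% of its speed; a pose out of reach is approached as far as the arm can. A call with a gripper value outside its range is refused whole. The fingers move at their own pace and stop on an object; "squeeze" is the grip in N (left out, the last holds). Time passes only in rows, so rows that do not move let the fingers close. It gives the time, the measured TCP pose, the force, the opening and the grip force at its end, in the units of the state.
- r.get_state(): the state, without advancing time (a new reading comes with each control period).
- r.snapshot(name): name is "side" or "top" or "wrist"; returns the picture (480x640x3 uint8, blue, green, red); there is no depth.
- r.get_calibration(name): a dict with "intrinsics" (3x3 intrinsics, pixels), "eye" and "rotation" of the camera in the world. Camera axes: x right, y up, looking along -z (the intrinsics and any distortion apply to the point x, -y, -z); pixel columns grow to the right and rows downward; lengths in m; the calibration is good to about 2 mm. A picture is of the moment at which its call begins: read the wrist's pose just before it. get_calibration takes no time and is no camera call; for the wrist camera it gives the pose at the moment of the call.
- r.finish_job(): hands the job in; it is judged then, once.
Trained networks look in the newest picture that a camera, given by its name, has taken for a name from the list of things; names that differ only in an ending like _2 or _b are one class to them, and where a whole thing is asked for, a point or a joint stands for the part that bears it (a point fixed in the world has none). Each returns a list of dicts, best first, with "confidence" (0 to 1); they miss things now and then, are a little off and sometimes report something else, mostly with a low value. They report only what shows in the picture. A call takes as long as a camera call.
- r.look_for(camera, target): "point" ([x, y, z] in m, in world coordinates, good to about 4 mm: the middle of the surface that is visible of it).
- r.silhouettes(camera, target): "pixels" (480x640 bool, what is visible of it).
The state is a dict: "clock": time; "q": joint angles; "qd": joint speeds; "joint_torque": joint torques, N m; "tool_pos": TCP position; "eef_rot": TCP orientation; "contact_force": force on the tool from outside, world axes, zero at the start; "moment": the same for the moment, N m; "opening": opening from 0.0 (shut) to 1.0 (fully open); "finger_force": force on a finger pad.
Only numpy, scipy, OpenCV 4.12 (cv2) and the standard library are available. Lean on these libraries where they do the work, as an engineer would, in place of code of your own. Each camera call takes 0.05 s, during which the arm holds its last target. There are 200 camera calls.

### The job

Check the photometer with the 50 mm reference cell: pull the sliding cover of its cell slot fully open, then take the longest of the three glass cells out of the rack by its two frosted long sides, never touching the clear end windows with the fingers, and lower it upright into the slot with its windows towards the lamp and the detector. Press it down on the sprung cradle as far as it goes so that the beam passes through the cell, and finish while still holding it there: do not let go. Leave the other two cells in the rack and everything else where it stands.

Things in the scene. Friction and masses are not known exactly. Their poses are not given: they have to be found in the camera images.
- photometer: Fixed bench photometer, 130 (x) x 206 (y) mm: two white housings, tops at 80 mm, on a grey base, a low metal bridge plate between. Origin on the worktop under the slot's centre. Own y = light beam: lamp housing (vents) at +y, detector (read-out) at -y, inner faces 32.5 mm from the slot's centre. Own -x = front, where the cover opens. May swap sides with the rack; turned up to 0.25 rad
- slot_mouth (a point): Centre of the cell slot at the bridge plate's top face, 56 mm above the worktop (photometer's axes). The slot is vertical, 57 mm along y by 17 mm along x, chamfered 2 mm, plate 8 mm thick. Guides beside the cover rise 7 mm above this face at 29 to 32 mm either side in y
- beam_mid (a point): Middle of the light beam, 45 mm above the worktop, on the slot's vertical axis (photometer's axes)
- cover (a joint): Sliding black cover over the slot: 0 = shut, 0.058 m = fully open (slid to the photometer's -x). Friction about 1 N; it stays where it is left. Starts shut or up to 8 mm open
- cover_fin (a point): Centre of the cover's upright grip fin, 72 mm above the worktop; the fin is 10 mm thick along the photometer's x, 34 mm wide along y, its top at 84 mm and its foot (the 4 mm cover plate's top) at 60 mm. Moves with the cover
- cradle (a joint): Sprung cradle under the slot that carries the cell's foot: 0 = up, floor 44 mm above the worktop, its upturned ends shading the lamp and detector ports; 0.014 m = fully down on its stop, floor at 30 mm, beam free. The spring pushes up with 2 N at the top, 4 N at the bottom, and lifts the cell if it is let go
- rack: Grey plastic cell rack, fixed, 86 mm (x) by 184 mm (y), top at 23 mm. Three equal slots at y = -60, 0, +60 mm, each 54.5 mm along x by 16.5 mm along y, floor 7 mm above the worktop. Origin on the worktop under its centre
- cell: The 50 mm reference cell: closed glass, 52 mm long (own x, light path), 14 mm thick (own y), 54 mm tall; the top 4 mm is a white cap, 1.5 mm smaller all round. Origin: centre of the foot, z up. Long sides (+-y) frosted, small end faces (+-x) clear windows. Stands in any of the rack's slots along the slot, 38 mm of it above the rack; either way round is the same. 55 to 120 g
- cell_path (a point): Point on the cell's vertical axis 15 mm above its foot, where the beam should pass
- window_a: Clear window at the cell's +x end, 3 mm thick, 14 x 50 mm; origin at its centre. Fingers must not touch it
- window_b: Clear window at the cell's -x end, 3 mm thick, 14 x 50 mm; origin at its centre. Fingers must not touch it
- cell_mid: Another cell of the same make in the rack, 32 mm long, 14 mm thick, 54 mm tall: stays in the rack. Origin at the centre of the foot
- cell_short: Another cell in the rack, 14 x 14 mm, 54 mm tall: stays in the rack. Origin at the centre of the foot
- pen: Black pen lying between the photometer and the rack, 145 mm long, 12 mm wide, 9 mm high: leave alone
- stopper_large: Reddish-brown rubber stopper, 40 mm wide, 30 mm high, in front of the rack: leave alone
- stopper_small: Grey rubber stopper, 30 mm wide, 22 mm high, in front of the rack: leave alone
- timer: White lab timer lying flat, 70 x 62 x 18 mm: leave alone
- beaker: Small glass beaker, 63 mm wide, 80 mm high: leave alone
- bulb: Red rubber pipette bulb, 112 mm long, 48 mm high: leave alone
- dropper: Brown dropper bottle, 37 mm wide, 86 mm high: leave alone
- tape: Roll of tape lying flat, 98 mm wide, 25 mm high: leave alone

How it is judged:
By the outcome, as a careful person would: the job done as asked, in the order asked, and still so for the second after the job is handed in, while the arm keeps its last pose, push and grip.
It also fails if it takes over 53 s, if anything falls off the work surface, if the arm or the gripper's body presses on something with over 40 N, if the wrist force passes 120 N, or if a joint passes its speed limit or range.

## Working session

There is one attempt and no reset: what is moved stays moved. The work goes in short steps, Python scripts to look and compute and a tool call to move; the robot and the scene stay as the last step left them, time stands still between calls to the robot, and variables do not carry over. Pictures are saved under pics/ and viewed, at most 10 in all, crops included, and the job is handed in when it is done.

Besides the shell and the picture viewer there is one more tool, called after "Request:" as name(argument=value, ...), one argument or row to a line, values as JSON. play_rows: Moves the arm, as the interface text tells. Its arguments: {"type":"object","properties":{"translation":{"type":"array","items":{"type":"array","items":{"type":"number"}}},"delta_rot":{"type":"array","items":{"type":"array","items":{"type":"number"}}},"grip":{"type":"array","items":{"type":"number"}},"squeeze":{"type":"number"}},"required":["translation","delta_rot","grip"]}

```bash
mkdir -p pics; ls
cat > h.py <<'E'
import numpy as np, cv2
from plant import r
from scipy.spatial.transform import Rotation as R
def snap(cam,fn=None):
    c=r.get_calibration(cam); im=np.asarray(r.snapshot(cam)); 
    if fn: cv2.imwrite('pics/'+fn,im)
    return im,c
def ray(c,px):
    K=np.array(c['intrinsics']); d=np.linalg.inv(K)@np.array([px[0],px[1],1.0]); d=np.array([d[0],-d[1],-d[2]])
    return np.array(c['eye']),np.array(c['rotation'])@d
def onz(c,px,z):
    e,d=ray(c,px); return e+d*(z-e[2])/d[2]
def proj(c,P):
    p=np.array(c['rotation']).T@(np.array(P)-np.array(c['eye'])); p=np.array([p[0],-p[1],-p[2]]); q=np.array(c['intrinsics'])@p; return q[:2]/q[2]
def tri(rays):
    A=np.zeros((3,3));b=np.zeros(3)
    for e,d in rays:
        d=d/np.linalg.norm(d);M=np.eye(3)-np.outer(d,d);A+=M;b+=M@e
    return np.linalg.solve(A,b)
E
python3 - <<'E'
from h import *
np.set_printoptions(precision=4,suppress=True)
print(r.get_state())
for cam in ['top','side']:
    im,c=snap(cam,cam+'0.png'); print(cam,c)
    for t in ['photometer','cover_fin','rack','cell','cell_mid','cell_short','pen','beaker','dropper']:
        print(t,[(np.round(x['point'],4),round(x['confidence'],2)) for x in r.look_for(cam,t)[:3]])
E
```

```text
pics
{'clock': 0.0, 'q': array([-1.0902,  0.69  , -0.1945,  1.5663,  0.1573,  0.9025, -0.2151]), 'qd': array([-0.0009, -0.0007, -0.0005, -0.0014, -0.0029,  0.0001, -0.0011]), 'joint_torque': array([  0.0004, -52.7568,  -1.2668, -15.3422,  -0.0527,   0.0067,
         0.0002]), 'tool_pos': array([0.2699, 0.5632, 0.3019]), 'eef_rot': array([ 0.2215,  0.9752, -0.0009, -0.0001]), 'contact_force': array([-0.7847, -0.708 , -0.2304]), 'moment': array([-0.015 ,  0.024 , -0.0038]), 'finger_force': 0.0, 'opening': 0.9997553105831485}
top {'intrinsics': array([[585.5641,   0.    , 312.4106],
       [  0.    , 585.5641, 237.3277],
       [  0.    ,   0.    ,   1.    ]]), 'eye': array([0.0245, 0.1578, 1.7741]), 'rotation': array([-0.0978,  0.1069,  0.7291, -0.6689])}
photometer [(array([0.5283, 0.1921, 0.0576]), 0.66)]
cover_fin [(array([0.5452, 0.1896, 0.0613]), 0.68)]
rack [(array([ 0.4923, -0.1488,  0.0233]), 0.69), (array([0.4307, 0.4759, 0.0165]), 0.37)]
cell [(array([ 0.4982, -0.1537,  0.0539]), 0.69), (array([0.4452, 0.033 , 0.0065]), 0.58)]
cell_mid [(array([ 0.4949, -0.0894,  0.0501]), 0.
[... 520 characters left out ...]
026,  0.8615])}
photometer [(array([ 0.4282, -0.3823,  0.0393]), 0.74), (array([0.5365, 0.1407, 0.0587]), 0.57), (array([ 0.5004, -0.0998,  0.0469]), 0.41)]
cover_fin [(array([0.5447, 0.1918, 0.0639]), 0.63), (array([ 0.5035, -0.1592,  0.0466]), 0.34), (array([ 0.5347, -0.3764,  0.0498]), 0.19)]
rack [(array([ 0.4861, -0.1956,  0.0263]), 0.86)]
cell []
cell_mid []
cell_short [(array([ 0.5017, -0.2181,  0.0445]), 0.68)]
pen [(array([0.4457, 0.022 , 0.012 ]), 0.42)]
beaker [(array([ 0.5321, -0.3801,  0.0561]), 0.77), (array([ 0.4232, -0.1238,  0.0321]), 0.7), (array([ 0.5004, -0.1574,  0.049 ]), 0.6)]
dropper [(array([ 0.4872, -0.2006,  0.0261]), 0.47), (array([0.4772, 0.5488, 0.0356]), 0.42)]
```

```bash
sed -i "s/np.array(c\['rotation'\])/R.from_quat(c['rotation']).as_matrix()/g" h.py
python3 - <<'E'
from h import *
a=cv2.imread('pics/top0.png')
c=r.get_calibration('top'); print(proj(c,[.53,.19,.06]),proj(c,[.49,-.15,.02]))
cv2.imwrite('pics/top0b.png',a)
E
```

```text
[287.40835799 241.15226768] [397.9147214  248.04968455]
```

View pics/top0.png

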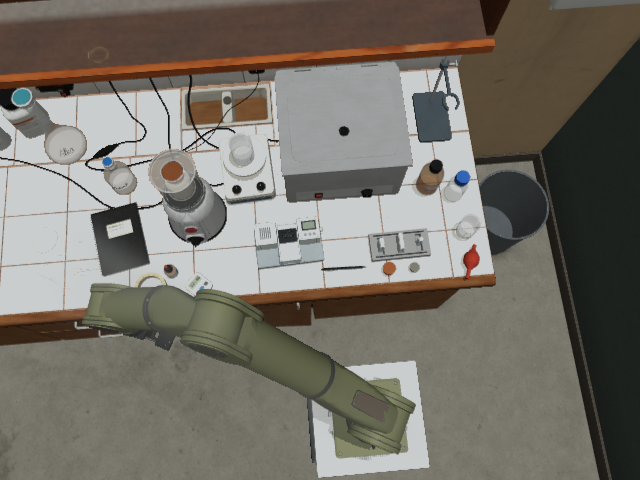

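```bash
cat >> h.py <<'E'
def go(target,heading=None):
    "tool-frame delta to world target and yaw (deg about tool z) to bring tool y to heading (deg, mod 180)"
    s=r.get_state(); M=R.from_quat(s['eef_rot']); d=M.inv().apply(np.array(target)-s['tool_pos'])
    m=M.as_matrix(); h=np.degrees(np.arctan2(m[1,1],m[0,1]))
    print('tool delta mm',np.round(d*1000,1),'heading',round(h,2),'tilt x,y',np.round(m[:2,2],4))
    if heading is not None:
        w=(heading-h+90)%180-90; print('rz deg (two choices):',round(-w,2), round(-w+(180 if w>0 else -180),2))
E
python3 - <<'E'
from h import *
np.set_printoptions(precision=3,suppress=True)
c=r.get_calibration('top'); 
print('oven front foot',onz(c,(290,200),0),onz(c,(400,197),0),'oven top front',onz(c,(285,178),.25),onz(c,(410,164),.25))
print('blender',onz(c,(192,240),0),onz(c,(210,235),.0),onz(c,(227,215),.05))
print(r.get_calibration('wrist'))
go([.46,.19,.30],0)
E
```

```text
oven front foot [ 0.685  0.173 -0.   ] [ 0.665 -0.182  0.   ] oven top front [0.658 0.18  0.25 ] [ 0.671 -0.175  0.25 ]
blender [0.577 0.491 0.   ] [0.589 0.434 0.   ] [0.634 0.371 0.05 ]
{'intrinsics': array([[399.106,   0.   , 315.201],
       [  0.   , 399.106, 246.281],
       [  0.   ,   0.   ,   1.   ]]), 'eye': array([0.203, 0.597, 0.386]), 'rotation': array([-0.122, -0.077,  0.527,  0.837])}
tool delta mm [-332.8 -254.9    2.7] heading 64.4 tilt x,y [0. 0.]
rz deg (two choices): 64.4 -115.6
```

View pics/side0.png

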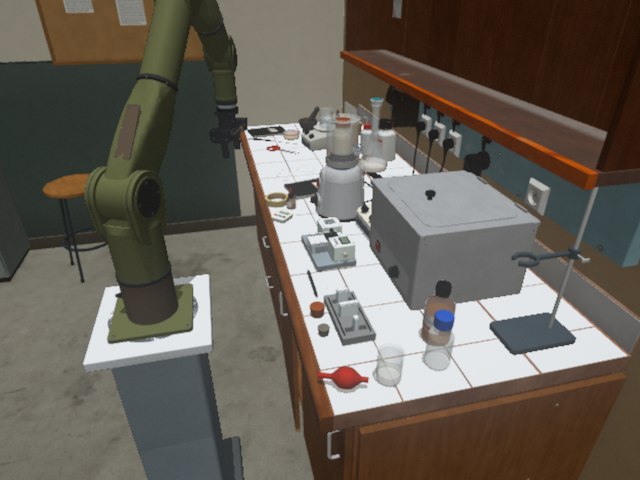

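Run:
```python
from h import *
go([.48,.13,.30],0)
```

```text
tool delta mm [-376.7 -300.4    2.7] heading 64.4 tilt x,y [0. 0.]
rz deg (two choices): 64.4 -115.6
```

Request:
play_rows(
  translation=[
    [-0.0314,-0.025,0],
    [-0.0314,-0.025,0],
    [-0.0314,-0.025,0],
    [-0.0314,-0.025,0],
    [-0.0314,-0.025,0],
    [-0.0314,-0.025,0],
    [-0.0314,-0.025,0],
    [-0.0314,-0.025,0],
    [-0.0314,-0.025,0],
    [-0.0314,-0.025,0],
    [-0.0314,-0.025,0],
    [-0.0314,-0.025,0],
    [0,0,0],
    [0,0,0],
    [0,0,0],
    [0,0,0],
    [0,0,0],
    [0,0,0],
    [0,0,0],
    [0,0,0],
  ],
  delta_rot=[
    [0,0,0],
    [0,0,0],
    [0,0,0],
    [0,0,0],
    [0,0,0],
    [0,0,0],
    [0,0,0],
    [0,0,0],
    [0,0,0],
    [0,0,0],
    [0,0,0],
    [0,0,9.2],
    [0,0,9.2],
    [0,0,9.2],
    [0,0,9.2],
    [0,0,9.2],
    [0,0,9.2],
    [0,0,9.2],
    [0,0,0],
    [0,0,0],
  ],
  grip=[1,1,1,1,1,1,1,1,1,1,1,1,1,1,1,1,1,1,1,1],
)

```text
clock: 3.5
tool_pos: [0.4802, 0.1304, 0.3028]
eef_rot: [0.706, 0.708, 0.0, -0.0]
contact_force: [-0.0, -0.5, 0.6]
opening: 0.998
finger_force: 0.0
```

Run:
```python
from h import *
np.set_printoptions(precision=4,suppress=True)
im,c=snap('wrist','w1.png'); print(c['eye'],c['rotation'])
go([.48,.13,.30],0)
for t in ['photometer','cover_fin','slot_mouth','rack','cell','cover']:
    print(t,[(x['point'],round(x['confidence'],2)) for x in r.look_for('wrist',t)[:2]])
```

```text
[0.4794 0.2055 0.3859] [-0.1442 -0.0008  0.0014  0.9895]
tool delta mm [-0.4 -0.2  2.8] heading 0.13 tilt x,y [0.0001 0.0003]
rz deg (two choices): 0.13 -179.87
photometer [([0.5326, 0.2033, 0.0603], 0.59)]
cover_fin [([0.5495, 0.1927, 0.0621], 0.59)]
slot_mouth [([0.5301, 0.2049, 0.0601], 0.81)]
rack [([0.49, -0.1261, 0.0235], 0.84)]
cell [([0.5058, -0.1474, 0.0227], 0.67)]
cover [([0.5425, 0.1941, 0.0617], 0.73)]
```

View pics/w1.png

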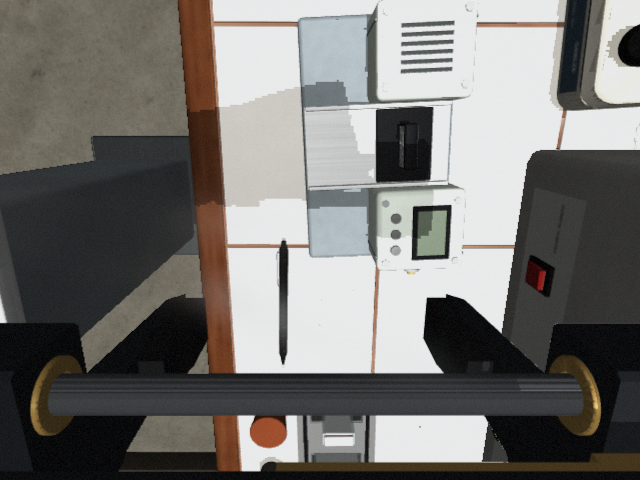

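Run:
```python
from h import *
im=cv2.imread('pics/w1.png')
a=im[90:195,295:475].astype(float); a=np.clip(255*(a/255)**0.45,0,255).astype(np.uint8)
a=cv2.resize(a,None,fx=4.4,fy=4.4,interpolation=cv2.INTER_CUBIC); cv2.imwrite('pics/w1c.png',a); print(a.shape)
```

```text
(462, 792, 3)
```

View pics/w1c.png

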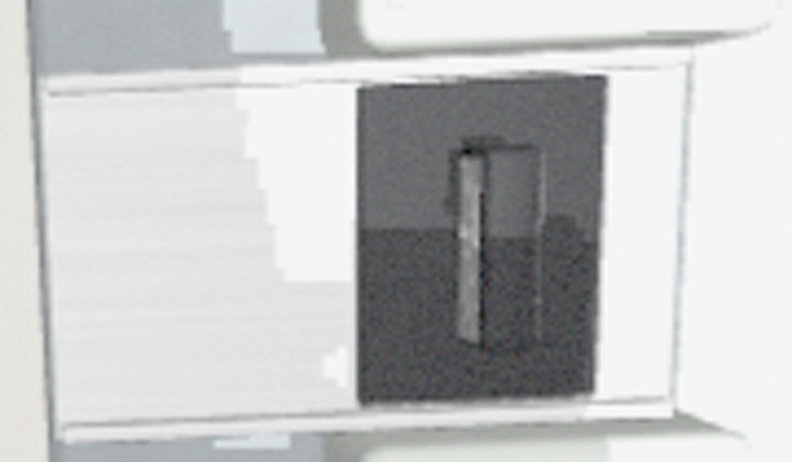

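Run:
```python
from h import *
np.set_printoptions(precision=4,suppress=True)
c=r.get_calibration('wrist')
f=lambda p,z:onz(c,(p[0]/4.4+295-.4,p[1]/4.4+90-.4),z)
def rep(n,ps,z):
    P=np.array([f(p,z) for p in ps]); print(n,P[:,:2].tolist(),P.mean(0))
    u=P[1]-P[0]+P[2]-P[3]; v=P[0]-P[3]+P[1]-P[2]
    print('  yaw from x,y',np.arctan2(u[1],u[0]),np.arctan2(-v[0],v[1]),'sizes',np.hypot(*u[:2])/2,np.hypot(*v[:2])/2)
rep('fin',[(483,150),(543,147),(541,345),(480,348)],.084)
rep('cover',[(358,88),(607,76),(593,392),(360,403)],.060)
rep('bridge',[(40,80),(690,52),(672,412),(62,440)],.063)
```

```text
fin [[0.5444650531498119, 0.20789673231969139], [0.5542954572041886, 0.20837223759471732], [0.5563286208622057, 0.17630091998375189], [0.5460174138801802, 0.17579592864283503]] [0.5503 0.1921 0.084 ]
  yaw from x,y 0.04864174969402273 0.055815518153045925 sizes 0.010082731137390243 0.03213610561237398
cover [[0.5269750450128674, 0.21851105019665903], [0.5705790490263069, 0.22052486111566952], [0.5726432238187714, 0.16545691224557335], [0.5297620878818546, 0.16342580500839374]] [0.55  0.192 0.06 ]
  yaw from x,y 0.046736036762627234 0.04401220417547648 sizes 0.04328983944045929 0.05512998384286407
bridge [[0.4711796866529772, 0.2196804001251556], [0.5837900328745357, 0.224319661229426], [0.5865708764514539, 0.1621866027899264], [0.474740053058051, 0.15701790879808014]] [0.5291 0.1908 0.063 ]
  yaw from x,y 0.043671662511296845 0.05076912512183733 sizes 0.1123276842560409 0.062478276595904596
```

Run:
```python
from h import *
np.set_printoptions(precision=4,suppress=True)
t,s,w=[r.get_calibration(k) for k in('top','side','wrist')]
print('corner front-left top', tri([ray(t,(287,174)),ray(s,(372,188))]))
print('front-left bottom', onz(t,(288,200),0), onz(s,(377,238),0), 'wrist', onz(w,(505,350),0.02),onz(w,(527,152),.2),onz(w,(527,152),.23))
print('front-right top', tri([ray(t,(410,164)),ray(s,(410,252))]))
go([.5503,.192,.20],2.7)
```

```text
corner front-left top [0.675  0.174  0.2277]
front-left bottom [0.6854 0.179  0.    ] [0.7282 0.2479 0.    ] wrist [ 0.677  -0.0159  0.02  ] [0.5761 0.1946 0.2   ] [0.5605 0.1963 0.23  ]
front-right top [ 0.6669 -0.1786  0.2123]
tool delta mm [ 61.7  70.1 102.7] heading 0.02 tilt x,y [-0.      0.0001]
rz deg (two choices): -2.68 177.32
```

Request:
play_rows(
  translation=[
    [0.0154,0.0175,0.0257],
    [0.0154,0.0175,0.0257],
    [0.0154,0.0175,0.0257],
    [0.0154,0.0175,0.0257],
    [0,0,0],
    [0,0,0],
  ],
  delta_rot=[
    [0,0,0],
    [0,0,0],
    [0,0,0],
    [0,0,0],
    [0,0,-2.7],
    [0,0,0],
  ],
  grip=[1,1,1,1,1,1],
)

```text
clock: 4.6
tool_pos: [0.5499, 0.1912, 0.2004]
eef_rot: [0.69, 0.724, -0.0, 0.0]
contact_force: [0.4, -0.1, -0.6]
opening: 1.001
finger_force: 0.0
```

Run:
```python
from h import *
np.set_printoptions(precision=4,suppress=True)
im,c=snap('wrist','w2.png')
a=np.clip(255*(im/255.)**0.5,0,255).astype(np.uint8)
x0,y0=200,120; print(proj(c,[.55,.192,.084]),c['eye'])
cv2.imwrite('pics/w2c.png',cv2.resize(a,(800,600)))
print([(x['point'],round(x['confidence'],2)) for x in r.look_for('wrist','cover_fin')[:2]])
```

```text
[316.0454 272.836 ] [0.5459 0.2662 0.2835]
[]
```

View pics/w2c.png

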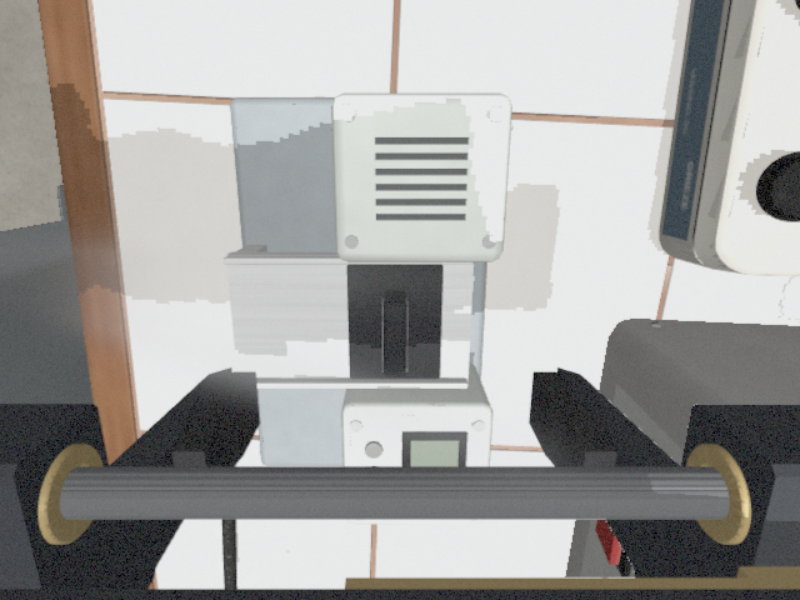

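Request:
play_rows(
  translation=[
    [0,0,0.02],
    [0,0.0,0.02],
    [0,0,0.02],
    [0,0,0.0124],
    [0,0,0],
    [0,0,0],
    [0,0,0],
    [0,0,0],
    [0,0,0],
    [0,0,0],
    [0,0,0],
  ],
  delta_rot=[
    [0,0,0],
    [0,0,0],
    [0,0,0],
    [0,0,0],
    [0,0,0],
    [0,0,0],
    [0,0,0],
    [0,0,0],
    [0,0,0],
    [0,0,0],
    [0,0,0],
  ],
  grip=[1,1,1,1,1,0,-0.6,-1,-1,-1,-1],
  squeeze=10,
)

```text
clock: 6.08
tool_pos: [0.5502, 0.192, 0.1275]
eef_rot: [0.69, 0.724, 0.0, -0.0]
contact_force: [-0.1, 0.2, 0.0]
opening: 0.344
finger_force: 0.0
```

Request:
play_rows(
  translation=[
    [0,0,0],
    [0,0,0],
    [0,0,0],
    [0,0,0],
    [0,0,0],
    [0,0,0],
  ],
  delta_rot=[
    [0,0,0],
    [0,0,0],
    [0,0,0],
    [0,0,0],
    [0,0,0],
    [0,0,0],
  ],
  grip=[-1,-1,-1,-1,-1,-1],
)

```text
clock: 6.82
tool_pos: [0.5502, 0.192, 0.1275]
eef_rot: [0.69, 0.724, -0.0, -0.0]
contact_force: [0.8, 0.3, -1.0]
opening: 0.112
finger_force: 10.0
```

Request:
play_rows(
  translation=[
    [0,-0.006,0],
    [0,-0.006,0],
    [0,-0.006,0],
    [0,-0.006,0],
    [0,-0.006,0],
    [0,-0.006,0],
    [0,-0.006,0],
    [0,-0.004,0],
    [0,-0.002,0],
    [0,-0.002,0],
    [0,0,0],
  ],
  delta_rot=[
    [0,0,0],
    [0,0,0],
    [0,0,0],
    [0,0,0],
    [0,0,0],
    [0,0,0],
    [0,0,0],
    [0,0,0],
    [0,0,0],
    [0,0,0],
    [0,0,0],
  ],
  grip=[-1,-1,-1,-1,-1,-1,-1,-1,-1,-1,-1],
)

```text
clock: 8.2
tool_pos: [0.5, 0.1896, 0.1275]
eef_rot: [0.69, 0.724, -0.0, -0.0]
contact_force: [0.5, 0.1, -1.8]
opening: 0.112
finger_force: 10.0
```

Request:
play_rows(
  translation=[
    [0,-0.002,0],
    [0,-0.002,0],
    [0,-0.002,0],
    [0,-0.002,0],
    [0,-0.001,0],
    [0,0,0],
  ],
  delta_rot=[
    [0,0,0],
    [0,0,0],
    [0,0,0],
    [0,0,0],
    [0,0,0],
    [0,0,0],
  ],
  grip=[-1,-1,-1,-1,-1,-1],
)

```text
clock: 8.95
tool_pos: [0.4975, 0.1894, 0.1276]
eef_rot: [0.691, 0.723, 0.005, 0.004]
contact_force: [13.0, 0.2, -16.2]
opening: 0.111
finger_force: 10.0
```

Request:
play_rows(
  translation=[
    [0,0.003,0],
    [0,0.0022,0],
    [0,0,0],
    [0,0,0],
    [0,0,0],
    [0,0,-0.01],
    [0,0,-0.03],
    [0,0,-0.05],
    [0,0,-0.05],
    [0,0,-0.03],
    [0,0,0],
  ],
  delta_rot=[
    [0,0,0],
    [0,0,0],
    [0,0,0],
    [0,0,0],
    [0,0,0],
    [0,0,0],
    [0,0,0],
    [0,0,0],
    [0,0,0],
    [0,0,0],
    [0,0,0],
  ],
  grip=[-1,-1,-0.6,-0.4,-0.4,-0.4,0,1,1,1,1],
)

```text
clock: 10.32
tool_pos: [0.4974, 0.1897, 0.3003]
eef_rot: [0.69, 0.724, 0.003, 0.001]
contact_force: [-0.2, 0.2, -0.8]
opening: 0.839
finger_force: 0.0
```

Run:
```python
from h import *
np.set_printoptions(precision=4,suppress=True)
im,c=snap('wrist','w3.png'); np.save('c3.npy',c,allow_pickle=True)
P=proj(c,[.5554,.192,.056]); print(P,c['eye'])
x0,y0=int(P[0])-110,int(P[1])-50; print(x0,y0)
a=np.clip(255*(im[y0:y0+105,x0:x0+180]/255.)**0.5,0,255).astype(np.uint8)
cv2.imwrite('pics/w3c.png',cv2.resize(a,None,fx=4.4,fy=4.4,interpolation=cv2.INTER_CUBIC))
print(r.get_state()['tool_pos'])
go([.49,-.22,.29],0)
```

```text
[382.8271 221.6593] [0.4929 0.2645 0.3836]
272 171
[0.4965 0.1894 0.2986]
tool delta mm [-408.7  -25.8    8.1] heading 2.7 tilt x,y [0.0019 0.0011]
rz deg (two choices): 2.7 -177.3
```

View pics/w3c.png

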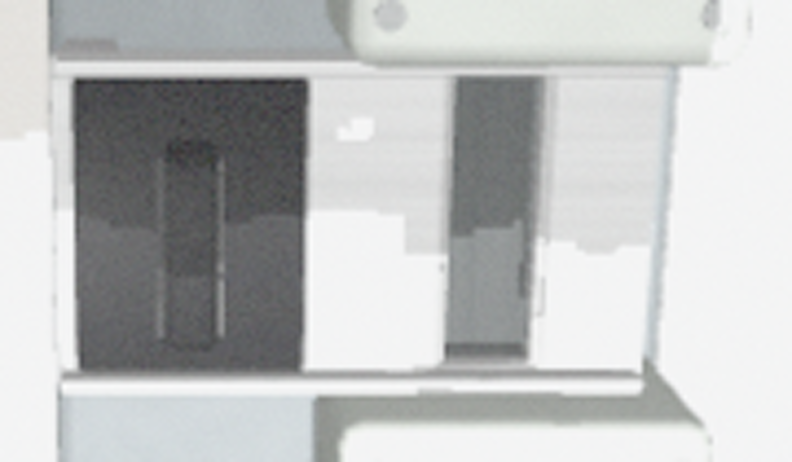

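Run:
```python
from h import *
np.set_printoptions(precision=4,suppress=True)
c=np.load('c3.npy',allow_pickle=True).item()
c=r.get_calibration('wrist') if 0 else c
f=lambda p,z:onz(c,(p[0]/4.4+272-.4,p[1]/4.4+171-.4),z)
for n,p,z in [('TL',(455,80),.054),('TR',(541,80),.054),('BL',(445,340),.054),('BR',(528,340),.054),('oTL',(446,80),.056),('oTR',(551,80),.056),('oBL',(440,345),.056),('oBR',(533,340),.056),('in-y',(490,357),.054),('out-y',(490,368),.056),
 ('cov TL',(74,80),.060),('cov TR',(307,79),.060),('cov BR',(303,368),.06),('cov BL',(80,368),.06),('fin',(194,247),.084)]: print(n,f(p,z))
print(c['eye'],r.get_calibration('wrist')['eye'])
go([.49,-.22,.29],0)
```

```text
TL [0.5467 0.219  0.054 ]
TR [0.5628 0.2198 0.054 ]
BL [0.5493 0.1681 0.054 ]
BR [0.5656 0.1688 0.054 ]
oTL [0.5447 0.2192 0.056 ]
oTR [0.5643 0.2201 0.056 ]
oBL [0.548  0.1676 0.056 ]
oBR [0.5661 0.1694 0.056 ]
in-y [0.5584 0.165  0.054 ]
out-y [0.5583 0.1633 0.056 ]
cov TL [0.4755 0.2166 0.06  ]
cov TR [0.5184 0.2188 0.06  ]
cov BR [0.5213 0.1629 0.06  ]
cov BL [0.4782 0.161  0.06  ]
fin [0.4986 0.1918 0.084 ]
[0.4929 0.2645 0.3836] [0.4923 0.2643 0.3818]
tool delta mm [-408.7  -25.8    8.1] heading 2.7 tilt x,y [0.0019 0.0011]
rz deg (two choices): 2.7 -177.3
```

Run:
```python
from h import *
np.set_printoptions(precision=3,suppress=True)
print(r.get_state()['q'])
go([.53,-.15,.30],90)
```

```text
[-0.505  0.571  0.086  1.863 -0.072  0.708 -0.331]
tool delta mm [-340.6   17.4   -1.7] heading 2.7 tilt x,y [0.002 0.001]
rz deg (two choices): -87.3 92.7
```

Request:
play_rows(
  translation=[
    [-0.0426,0.0022,0],
    [-0.0426,0.0022,0],
    [-0.0426,0.0022,0],
    [-0.0426,0.0022,0],
    [-0.0426,0.0022,0],
    [-0.0426,0.0022,0],
    [-0.0426,0.0022,0],
    [-0.0426,0.0022,0],
    [0,0,0],
    [0,0,0],
    [0,0,0],
    [0,0,0],
    [0,0,0],
    [0,0,0],
    [0,0,0],
    [0,0,0],
    [0,0,0],
    [0,0,0],
    [0,0,0],
  ],
  delta_rot=[
    [0,0,0],
    [0,0,0],
    [0,0,0],
    [0,0,0],
    [0,0,0],
    [0,0,0],
    [0,0,0],
    [0,0,0],
    [0,0,-9.7],
    [0,0,-9.7],
    [0,0,-9.7],
    [0,0,-9.7],
    [0,0,-9.7],
    [0,0,-9.7],
    [0,0,-9.7],
    [0,0,-9.7],
    [0,0,-9.7],
    [0,0,0],
    [0,0,0],
  ],
  grip=[1,1,1,1,1,1,1,1,1,1,1,1,1,1,1,1,1,1,1],
)

```text
clock: 12.75
tool_pos: [0.5297, -0.1501, 0.2967]
eef_rot: [0.001, 1.0, 0.0, -0.001]
contact_force: [0.4, -0.7, 0.5]
opening: 0.997
finger_force: 0.0
```

Run:
```python
from h import *
np.set_printoptions(precision=4,suppress=True)
im,c=snap('wrist','w4.png'); np.save('c4.npy',c,allow_pickle=True); print(c['eye'])
go([.53,-.15,.30],90)
for t in ['rack','cell','cell_mid','cell_short']:
    print(t,[(x['point'],round(x['confidence'],2)) for x in r.look_for('wrist',t)[:2]])
P=proj(c,[.497,-.15,.06]); print(P)
cv2.imwrite('pics/w4c.png',im)
```

```text
[ 0.4555 -0.1487  0.38  ]
tool delta mm [-0.2  0.1 -3.1] heading 89.88 tilt x,y [-0.0012  0.0004]
rz deg (two choices): -0.12 179.88
rack [([0.502, -0.1606, 0.0207], 0.86)]
cell [([0.5004, -0.1553, 0.0607], 0.61), ([0.5052, -0.0967, 0.0612], 0.57)]
cell_mid [([0.4998, -0.0994, 0.0616], 0.78)]
cell_short [([0.502, -0.211, 0.0573], 0.55)]
[313.3094 181.7991]
```

View pics/w4c.png

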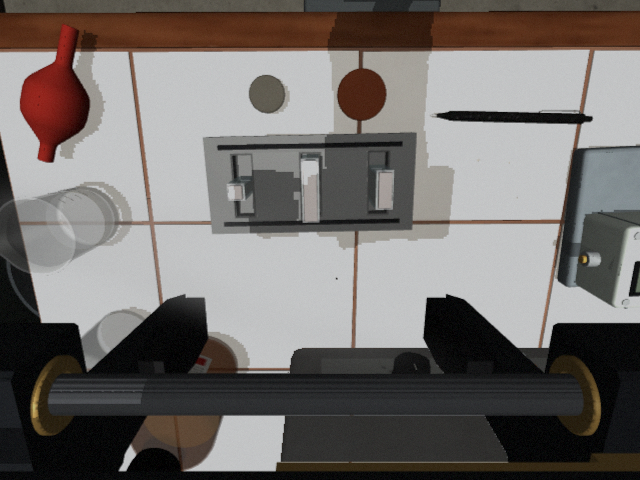

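Run:
```python
from h import *
np.set_printoptions(precision=4,suppress=True)
im=cv2.imread('pics/w4.png'); c=np.load('c4.npy',allow_pickle=True).item()
for t in ['cell','rack']:
    m=r.silhouettes('wrist',t)[0]['pixels'].astype(np.uint8)
    cn=max(cv2.findContours(m,0,2)[0],key=cv2.contourArea); b=cv2.boxPoints(cv2.minAreaRect(cn))
    print(t,b.tolist(),m.sum())
    z={'cell':.059,'rack':.023}[t]
    P=np.array([onz(c,p,z) for p in b]); print(P[:,:2].tolist(),P.mean(0))
x0,y0=190,120
cv2.imwrite('pics/w4d.png',cv2.resize(np.clip(255*(im[y0:y0+120,x0:x0+240]/255.)**.8,0,255).astype(np.uint8),None,fx=3.333,fy=3.333*1.4,interpolation=cv2.INTER_CUBIC))
```

```text
cell [[300.4549255371094, 154.37625122070312], [317.9414367675781, 153.8905029296875], [319.8327331542969, 221.97686767578125], [302.3462219238281, 222.46261596679688]] 1193
[[0.4756663089074334, -0.1600137850271793], [0.4753301935562676, -0.14628219255504804], [0.5301065620411567, -0.14475751462907552], [0.5304766616533008, -0.1591734400864679]] [ 0.5029 -0.1526  0.059 ]
rack [[202.6750946044922, 136.29635620117188], [415.97686767578125, 131.88323974609375], [418.01812744140625, 230.54443359375], [204.71636962890625, 234.95755004882812]] 17589
[[0.46248419446848665, -0.2453940175873855], [0.45930162151304843, -0.06168613542549377], [0.5468273448727772, -0.05372623415998895], [0.5504828630080795, -0.25080730294002773]] [ 0.5048 -0.1529  0.023 ]
```

View pics/w4d.png

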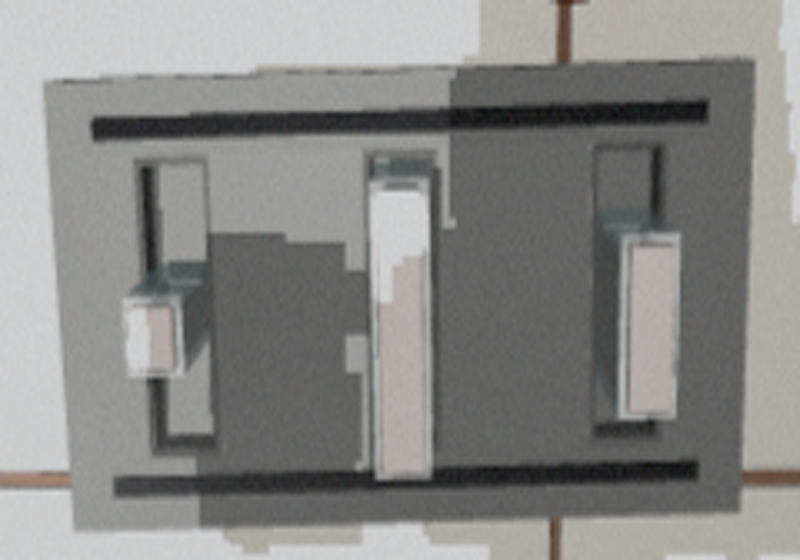

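Run:
```python
from h import *
np.set_printoptions(precision=4,suppress=True)
c=np.load('c4.npy',allow_pickle=True).item()
f=lambda p,z:onz(c,(p[0]/3.333+190-.3,p[1]/4.667+120-.3),z)
def rep(n,ps,z):
    P=np.array([f(p,z) for p in ps]); u=P[3]-P[0]+P[2]-P[1]; v=P[1]-P[0]+P[2]-P[3]
    print(n,P[:,:2].tolist(),P.mean(0),'yaw',np.degrees([np.arctan2(u[1],u[0]),np.arctan2(-v[0],v[1])]),'size',np.hypot(*u[:2])/2,np.hypot(*v[:2])/2)
rep('cap',[(370,189),(427,188),(430,474),(377,474)],.061)
rep('glass',[(368,178),(432,176),(433,480),(375,480)],.057)
rep('rack',[(45,80),(755,60),(740,510),(75,530)],.023)
go([.503,-.1525,.2],90)
```

```text
cap [[0.4799943976394656, -0.1598008397705518], [0.4798653297818195, -0.1464007881937639], [0.529041283034884, -0.14569906805090385], [0.5290049435558848, -0.1587155217535411]] [ 0.5045 -0.1527  0.061 ] yaw [1.0427 0.2011] size 0.04910138013473716 0.01320833401427014
glass [[0.47847007312692835, -0.1603919200364481], [0.47817815669534197, -0.14518290484702376], [0.5310580144229821, -0.14491503927041932], [0.5310176650826548, -0.15935167882824217]] [ 0.5047 -0.1525  0.057 ] yaw [0.7109 0.4862] size 0.05271778231796945 0.014823361051009851
rack [[0.4629388143496497, -0.24497781721931933], [0.45985895353857464, -0.061435947788679654], [0.5453220663046163, -0.05963495853076414], [0.5488831715329476, -0.24376027777731224]] [ 0.5043 -0.1525  0.023 ] yaw [1.0089 1.0348] size 0.08571702320709992 0.18386357990350027
tool delta mm [27.2 -2.4 97.5] heading 89.98 tilt x,y [ 0.0001 -0.    ]
rz deg (two choices): -0.02 179.98
```

Request:
play_rows(
  translation=[
    [0.0126,-0.0012,0.03],
    [0.0126,-0.0012,0.03],
    [0,0,0.03],
    [0,0,0.03],
    [0,0,0.025],
    [0,0,0],
  ],
  delta_rot=[
    [0,0,0],
    [0,0,0],
    [0,0,-1],
    [0,0,0],
    [0,0,0],
    [0,0,0],
  ],
  grip=[0,0,0,0,0,0],
  squeeze=25,
)

```text
clock: 13.85
tool_pos: [0.5042, -0.1523, 0.1513]
eef_rot: [-0.009, 1.0, 0.0, -0.002]
contact_force: [-0.4, -0.2, 1.0]
opening: 0.501
finger_force: 0.0
```

Run:
```python
from h import *
print(r.get_state()['opening'])
go([.5045,-.1526,.103],91)
```

```text
0.5005501668222797
tool delta mm [-0.5 -0.3 48.3] heading 91.01 tilt x,y [-0.0031  0.0005]
rz deg (two choices): 0.01 -179.99
```

Request:
play_rows(
  translation=[
    [-0.0005,-0.0003,0.016],
    [0,0,0.016],
    [0,0,0.0155],
    [0,0,0],
    [0,0,0],
    [0,0,0],
    [0,0,0],
    [0,0,0],
    [0,0,0],
    [0,0,0],
    [0,0,0],
    [0,0,0],
    [0,0,0],
    [0,0,0],
  ],
  delta_rot=[
    [0,0,0],
    [0,0,0],
    [0,0,0],
    [0,0,0],
    [0,0,0],
    [0,0,0],
    [0,0,0],
    [0,0,0],
    [0,0,0],
    [0,0,0],
    [0,0,0],
    [0,0,0],
    [0,0,0],
    [0,0,0],
  ],
  grip=[0,0,0,0,-0.4,-1,-1,-1,-1,-1,-1,-1,-1,-1],
  squeeze=25,
)

```text
clock: 15.6
tool_pos: [0.5056, -0.153, 0.1053]
eef_rot: [-0.009, 1.0, -0.0, 0.0]
contact_force: [-1.1, -0.7, 5.8]
opening: 0.157
finger_force: 24.9
```

Run:
```python
from h import *
s=r.get_state(); print(s['tool_pos'],s['contact_force'],s['moment'],s['opening'],s['finger_force'])
go([.5045,-.1526,.103],91)
```

```text
[ 0.50562345 -0.15299119  0.10528898] [-1.14909407 -0.71642165  5.75846043] [0.00144863 0.09287861 0.01278858] 0.15746872231079978 24.937918782234192
tool delta mm [1.1 0.4 2.3] heading 91.0 tilt x,y [ 0.0006 -0.0002]
rz deg (two choices): -0.0 180.0
```

Request:
play_rows(
  translation=[
    [0,0,-0.005],
    [0,0,-0.01],
    [0,0,-0.02],
    [0,0,-0.03],
    [0,0,-0.04],
    [0,0,-0.03],
    [0,0,0],
    [0,0,0],
  ],
  delta_rot=[
    [0,0,0],
    [0,0,0],
    [0,0,0],
    [0,0,0],
    [0,0,0],
    [0,0,0],
    [0,0,0],
    [0,0,0],
  ],
  grip=[-1,-1,-1,-1,-1,-1,-1,-1],
)

```text
clock: 16.6
tool_pos: [0.5048, -0.153, 0.2395]
eef_rot: [-0.009, 1.0, 0.0, -0.001]
contact_force: [-0.2, 0.2, -0.9]
opening: 0.15
finger_force: 24.9
```

Run:
```python
from h import *
np.set_printoptions(precision=4,suppress=True)
im,c=snap('wrist','w5.png'); s=r.get_state(); print(s['tool_pos'],s['opening'],s['finger_force'],s['q'])
sil=r.silhouettes('wrist','cell'); print([(x['confidence'],x['pixels'].sum()) for x in sil[:3]])
t=s['tool_pos']
for z in (.032,.086):print(proj(c,t+[0,0,-.064-0]),proj(c,t-[0,0,.046]))
m=R.from_quat(s['eef_rot']).as_matrix(); X=m[:,0]
for h in(.046,.1):
    print('exp',h,proj(c,t+X*.026-[0,0,h]),proj(c,t-X*.026-[0,0,h]))
cv2.imwrite('pics/w5c.png',np.clip(255*(im/255.)**.6,0,255).astype(np.uint8))
go([.556,.192,.215],2.7)
```

```text
[ 0.5046 -0.1529  0.2391] 0.15485798239500417 24.92057204246521 [ 0.4438  0.6759 -0.388   1.916   0.413   0.6305  1.3828]
[(0.96, np.int64(5221)), (0.61, np.int64(1427))]
[312.0729 316.8202] [311.7179 339.2948]
[312.0729 316.8202] [311.7179 339.2948]
exp 0.046 [311.5281 272.2965] [311.8891 399.7393]
exp 0.1 [312.4933 232.7538] [312.6925 330.8611]
tool delta mm [-57.4 343.9  24. ] heading 91.01 tilt x,y [-0.0024  0.0005]
rz deg (two choices): 88.31 -91.69
```

View pics/w5c.png

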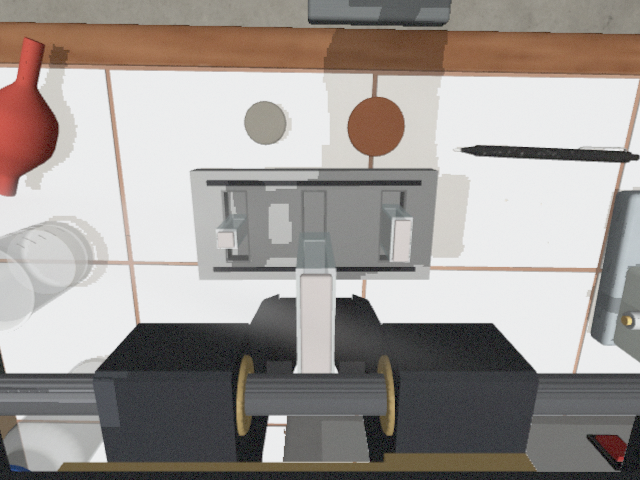

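Request:
play_rows(
  translation=[
    [0,0,0],
    [0,0,0],
    [0,0,0],
    [0,0,0],
    [0,0,0],
    [0,0,0],
    [0,0,0],
    [0,0,0],
    [0,0,0],
    [0.034,0.0068,0],
    [0.034,0.0068,0],
    [0.034,0.0068,0],
    [0.034,0.0068,0],
    [0.034,0.0068,0],
    [0.034,0.0068,0],
    [0.034,0.0068,0],
    [0.034,0.0068,0],
    [0.034,0.0068,0],
    [0.034,0.0068,0.02],
    [0,0,0],
  ],
  delta_rot=[
    [0,0,9.8],
    [0,0,9.8],
    [0,0,9.8],
    [0,0,9.8],
    [0,0,9.8],
    [0,0,9.8],
    [0,0,9.8],
    [0,0,9.8],
    [0,0,9.9],
    [0,0,0],
    [0,0,0],
    [0,0,0],
    [0,0,0],
    [0,0,0],
    [0,0,0],
    [0,0,0],
    [0,0,0],
    [0,0,0],
    [0,0,0],
    [0,0,0],
  ],
  grip=[-1,-1,-1,-1,-1,-1,-1,-1,-1,-1,-1,-1,-1,-1,-1,-1,-1,-1,-1,-1],
)

```text
clock: 19.2
tool_pos: [0.5556, 0.1938, 0.2174]
eef_rot: [0.688, 0.726, -0.001, -0.002]
contact_force: [0.1, 0.1, -0.9]
opening: 0.154
finger_force: 24.9
```

Request:
play_rows(
  translation=[
    [0,0,0],
    [0,0,0],
  ],
  delta_rot=[
    [0,0,0],
    [0,0,0],
  ],
  grip=[-1,-1],
)

```text
clock: 19.45
tool_pos: [0.5575, 0.1882, 0.2202]
eef_rot: [0.691, 0.723, -0.0, 0.0]
contact_force: [-0.1, -0.4, 0.0]
opening: 0.152
finger_force: 24.9
```

Run:
```python
from h import *
np.set_printoptions(precision=4,suppress=True)
im,c=snap('wrist','w6.png'); s=r.get_state(); print(s['tool_pos'],s['contact_force'])
go([.556,.192,.17],2.7)
m=R.from_quat(s['eef_rot']).as_matrix()
t=s['tool_pos']
for a,b in [(26,7),(26,-7)]: print('cell foot corner',proj(c,t+m@[a*.001,b*.001,.0983]))
y=np.radians(2.7); u=np.array([np.cos(y),np.sin(y),0]); v=np.array([-np.sin(y),np.cos(y),0])
for a,b,z in [(10.5,29,.056),(-10.5,29,.056),(8.5,28.5,.054),(-8.5,28.5,.054),(8.5,0,.054),(-8.5,0,.054)]: print('slot',a,b,proj(c,np.array([.556,.192,z])+u*a*.001+v*b*.001))
x0,y0=230,160
cv2.imwrite('pics/w6c.png',cv2.resize(np.clip(255*(im[y0:y0+150,x0:x0+200]/255.)**.6,0,255).astype(np.uint8),None,fx=4,fy=4,interpolation=cv2.INTER_CUBIC))
```

```text
[0.5576 0.1884 0.2203] [ 0.6603  1.1541 -0.3718]
tool delta mm [ 3.7 -1.4 50.3] heading 2.58 tilt x,y [ 0.0004 -0.0008]
rz deg (two choices): -0.12 179.88
cell foot corner [331.0052 235.7879]
cell foot corner [301.2341 235.7913]
slot 10.5 29 [330.2164 197.5946]
slot -10.5 29 [296.5517 197.6694]
slot 8.5 28.5 [326.912  197.8508]
slot -8.5 28.5 [299.8832 197.9108]
slot 8.5 0 [326.6335 241.4184]
slot -8.5 0 [300.4569 241.4776]
```

View pics/w6c.png

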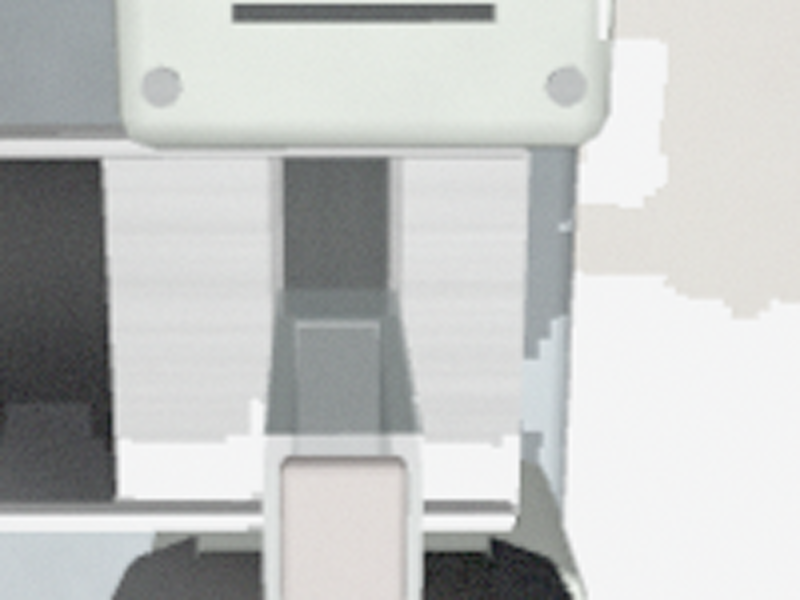

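Request:
play_rows(
  translation=[
    [0,0,0],
    [0,0,0],
  ],
  delta_rot=[
    [0,0,-0.1],
    [0,0,0],
  ],
  grip=[-1,-1],
)

```text
clock: 19.75
tool_pos: [0.5575, 0.1895, 0.2203]
eef_rot: [0.69, 0.724, 0.0, 0.0]
contact_force: [0.8, -1.2, -0.6]
opening: 0.153
finger_force: 24.9
```

Run:
```python
from h import *
go([.5561,.192,.17],2.7)
```

```text
tool delta mm [ 2.5 -1.3 50.3] heading 2.77 tilt x,y [0.0003 0.0001]
rz deg (two choices): 0.07 -179.93
```

Request:
play_rows(
  translation=[
    [0.0025,-0.0013,0],
    [0,0,0.015],
    [0,0,0.015],
    [0,0,0.015],
    [0,0,0.005],
    [0,0,0],
    [0,0,0],
    [0,0,0],
  ],
  delta_rot=[
    [0,0,0],
    [0,0,0],
    [0,0,0],
    [0,0,0],
    [0,0,0],
    [0,0,0],
    [0,0,0],
    [0,0,0],
  ],
  grip=[-1,-1,-1,-1,-1,-1,-1,-1],
)

```text
clock: 20.75
tool_pos: [0.5562, 0.1925, 0.1705]
eef_rot: [0.69, 0.724, 0.001, 0.0]
contact_force: [0.3, -0.4, -0.2]
opening: 0.156
finger_force: 24.9
```

Run:
```python
from h import *
s=r.get_state(); print(s['tool_pos'],s['contact_force'])
go([.5561,.192,.128],2.7)
im,c=snap('wrist','w7.png')
y0=100;x0=200
g=cv2.cvtColor(im,cv2.COLOR_BGR2GRAY)
for row in range(190,290,8): print(row,' '.join(map(str,g[row,270:360:2])))
```

```text
[0.55623114 0.19245271 0.17051784] [ 0.32557032 -0.35169093 -0.17695331]
tool delta mm [-0.5 -0.2 42.5] heading 2.8 tilt x,y [0.001  0.0004]
rz deg (two choices): 0.1 -179.9
190 213 213 211 214 213 214 213 211 215 213 214 218 214 214 213 214 214 214 215 215 213 214 215 214 212 215 213 213 215 217 214 214 212 217 214 216 216 213 213 213 214 213 212 210 213
198 215 215 212 214 214 212 216 212 214 211 214 214 212 211 214 215 212 213 213 212 214 213 214 214 213 212 213 215 214 216 215 214 215 215 213 213 211 213 211 211 211 213 210 211 209
206 213 213 213 211 214 213 213 212 212 216 214 212 212 214 213 213 215 214 215 211 212 213 211 211 212 211 211 212 210 212 213 210 211 212 213 210 210 211 210 211 210 212 211 211 210
214 212 210 210 209 213 213 214 214 215 215 214 212 212 211 215 213 212 211 214 211 213 209 212 213 212 210 213 211 209 210 207 210 210 209 208 210 207 211 210 211 209 212 212 215 214
222 155 152 154 158 158 159 161 156 159 157 155 160 160 158 162 161 163 161 162 163 165 167 167 165 165 168 165 164 169 169 166 170 170 171 169 170 172 170 171 173 173 173 169 175 177
230 20
[... 710 characters left out ...]
9 190 190 189 189 190 189 187 117 89 85 83 91 102 102 102 103 101 102 101 102 101 84 73 86 89 92 123 195 192 190 191 193 190 191 193 191 193 192 193
270 198 197 200 197 199 200 196 200 197 200 198 199 198 206 203 202 192 166 177 176 179 177 180 178 181 176 178 165 151 199 201 202 206 206 200 201 199 200 195 199 201 200 198 198 201
278 195 196 194 198 197 194 195 197 198 197 197 198 194 203 207 150 190 190 188 192 189 191 190 192 190 189 188 188 190 191 169 184 202 198 196 196 195 199 197 197 194 195 193 195 196
286 192 189 191 190 191 192 189 192 190 189 192 190 189 203 207 151 194 199 199 202 201 199 200 201 199 203 202 200 197 200 169 205 204 190 191 192 193 191 190 193 192 190 192 193 194
```

Request:
play_rows(
  translation=[
    [-0.0005,-0.0001,0.004],
    [0,0,0.005],
    [0,0,0.005],
    [0,0,0.005],
    [0,0,0.003],
    [0,0,0],
  ],
  delta_rot=[
    [0,0,0],
    [0,0,0],
    [0,0,0],
    [0,0,0],
    [0,0,0],
    [0,0,0],
  ],
  grip=[-1,-1,-1,-1,-1,-1],
)

```text
clock: 21.55
tool_pos: [0.5557, 0.1918, 0.1477]
eef_rot: [0.69, 0.724, -0.0, -0.0]
contact_force: [0.0, -0.5, -0.3]
opening: 0.156
finger_force: 24.9
```

Request:
play_rows(
  translation=[
    [0,0,0.003],
    [0,0,0.003],
    [0,0,0.003],
    [0,0,0.003],
    [0,0,0.003],
    [0,0,0.002],
    [0,0,0],
    [0,0,0],
  ],
  delta_rot=[
    [0,0,0],
    [0,0,0],
    [0,0,0],
    [0,0,0],
    [0,0,0],
    [0,0,0],
    [0,0,0],
    [0,0,0],
  ],
  grip=[-1,-1,-1,-1,-1,-1,-1,-1],
)

```text
clock: 22.55
tool_pos: [0.5559, 0.1919, 0.1311]
eef_rot: [0.69, 0.724, 0.0, 0.0]
contact_force: [0.1, -0.3, 2.5]
opening: 0.157
finger_force: 24.9
```

Request:
play_rows(
  translation=[
    [0,0,0.001],
    [0,0,0.001],
    [0,0,0.001],
    [0,0,0.001],
    [0,0,0],
    [0,0,0],
  ],
  delta_rot=[
    [0,0,0],
    [0,0,0],
    [0,0,0],
    [0,0,0],
    [0,0,0],
    [0,0,0],
  ],
  grip=[-1,-1,-1,-1,-1,-1],
)

```text
clock: 23.3
tool_pos: [0.556, 0.1919, 0.1282]
eef_rot: [0.69, 0.724, 0.0, 0.0]
contact_force: [-2.6, 0.3, 12.3]
opening: 0.162
finger_force: 25.0
```

Request:
play_rows(
  translation=[
    [0,0,0.001],
    [0,0,0],
    [0,0,0],
    [0,0,0],
  ],
  delta_rot=[
    [0,0,0],
    [0,0,0],
    [0,0,0],
    [0,0,0],
  ],
  grip=[-1,-1,-1,-1],
  squeeze=30,
)

```text
clock: 23.8
tool_pos: [0.556, 0.1919, 0.128]
eef_rot: [0.69, 0.724, 0.001, 0.0]
contact_force: [-3.2, -1.3, 19.5]
opening: 0.159
finger_force: 30.0
```

Run:
```python
from h import *
np.set_printoptions(precision=4,suppress=True)
s=r.get_state(); print(s['tool_pos'],s['contact_force'],s['moment'],s['opening'])
im,c=snap('wrist','w8.png')
for cam in('wrist','top'):
    if cam=='top': snap('top')
    for t in ('cell','cover_fin','slot_mouth','cell_mid','cell_short'): print(cam,t,[(x['point'],round(x['confidence'],2)) for x in r.look_for(cam,t)[:2]])
g=cv2.cvtColor(im,cv2.COLOR_BGR2GRAY)
t=s['tool_pos'];m=R.from_quat(s['eef_rot']).as_matrix()
for d in(.0443,.0483): print('exp cap/glass front edge',d,proj(c,t+m@[.0255 if d<.045 else .027,0,d]))
for row in range(240,300,3): print(row,' '.join(map(str,g[row,284:350:3])))
```

```text
[0.556  0.1919 0.128 ] [-3.19   -1.3004 19.4717] [-0.2662  0.9231 -0.0418] 0.15877665459532464
wrist cell [([0.5594, 0.2025, 0.0839], 0.65)]
wrist cover_fin [([0.5044, 0.2018, 0.0639], 0.69)]
wrist slot_mouth [([0.5401, 0.2467, 0.0765], 0.85)]
wrist cell_mid []
wrist cell_short []
top cell []
top cover_fin []
top slot_mouth [([0.5175, 0.262, 0.0266], 0.9)]
top cell_mid [([0.4978, -0.0904, 0.0485], 0.46)]
top cell_short [([0.4997, -0.2113, 0.0475], 0.52)]
exp cap/glass front edge 0.0443 [316.2835 278.8242]
exp cap/glass front edge 0.0483 [316.2462 270.6621]
240 219 215 218 216 217 217 216 215 216 218 217 217 215 213 212 213 211 215 215 213 212 214
243 208 209 206 206 210 207 209 209 208 210 208 209 209 208 205 207 204 207 209 207 207 206
246 185 186 184 186 188 187 186 191 190 192 192 194 189 190 192 191 192 191 192 192 194 189
249 158 158 162 159 161 163 162 159 162 163 165 166 165 164 169 169 167 164 171 168 169 171
252 206 205 184 162 96 92 87 104 106 106 109 105 106 104 88 93 68 93 163 173 206 206
255 206 205 182 160 85 92 87 103 101 109 106 108 108 105 92 93 78 91 160 169 205 207
[... 564 characters left out ...]
 144 147 148 149 146 147 150 143 205 180 164 178 203 204
279 202 203 189 159 212 195 198 204 201 203 205 203 203 202 205 197 185 185 167 177 201 203
282 204 206 197 162 210 190 200 205 204 204 203 207 205 204 206 198 184 189 165 183 208 205
285 200 202 191 158 210 194 199 201 204 205 204 203 206 205 204 197 186 186 166 180 204 202
288 200 200 193 156 208 192 202 208 203 207 204 206 204 203 205 196 186 188 162 184 205 205
291 198 197 187 147 207 194 197 203 203 204 204 205 202 204 205 198 208 167 157 183 201 201
294 188 190 184 153 201 195 199 205 204 204 205 205 204 202 204 197 207 161 157 174 194 194
297 131 129 128 103 194 194 199 206 204 202 206 204 203 201 204 196 209 155 105 125 130 133
```

Request:
play_rows(
  translation=[
    [0,0,-0.0005],
    [0,0,0],
    [0,0,0],
    [0,0,0],
  ],
  delta_rot=[
    [0,0,0],
    [0,0,0],
    [0,0,0],
    [0,0,0],
  ],
  grip=[-1,-1,-1,-1],
)

```text
clock: 24.9
tool_pos: [0.556, 0.1919, 0.1281]
eef_rot: [0.69, 0.724, 0.0, 0.0]
contact_force: [-3.0, -0.7, 15.4]
opening: 0.154
finger_force: 30.0
```

```bash
python3 -c "
from plant import r
print(r.finish_job())"
```

```text
the job is handed in; nothing more can be done
None
```

I handed the job in at about 25 s: the cover is pulled to its stop, and the 50 mm cell is still gripped by its frosted sides and pressed down on the cradle's stop with about 15 N. The cell top reads 84 mm, as expected with the cradle fully down. The other two cells are still in the rack, but I couldn't see the beam itself.

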